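Ready the engine test bench: hang the gauges, key on

ROBOT

A 6-joint arm with a two-finger parallel gripper is mounted at the origin on the work surface. World frame = base frame: x ahead of the robot, y to its left, z up, the work surface at z = 0. Lengths are in mm, angles in rad, forces in N, time in s.
With the tool pointing down it reaches from about 400 to 825 mm from the base axis. Payload 7 kg.
Tool frame: the origin (TCP) lies at the very end of the fingers, on their centre line; the grasp point (between the pads) lies 19 mm behind it; z points along the fingers, y is the direction in which the jaws open and shut (so a half turn about z gives the same grasp; the last joint's range is limited). The gripper opens to 88 mm and grips with 3 to 60 N. Pads are 19 mm wide; open, the fingers measure 130 mm over their backs; the gripper's body (78 mm by 193 mm) begins 47 mm behind the grasp point.
Start: joints at [1.622, 0.359, 0.012, 0, -1.224, -0.288], TCP at [158.361, 656.138, 226.561] pointing down, gripper open.
Joint ranges: [-3.07, 3.07], [-1.43, 2.12], [-1.02, 1.25], [-3.03, 1.67], [-3.05, -0], [-3.03, 3.03]. Speed limits (rad/s): [2.39, 2.39, 3.01, 3.14, 3.14, 3.14].

INTERFACE

Orientations are given as a unit quaternion [x, y, z, w].
In Python, from plant import bot gives the robot as it stands. Calls block until the motion is done:
- bot.move_ptp(position, orientation): joint-space move of the TCP to a pose.
- bot.line_to(position, velocity=150, ori=None): straight line of the TCP; ori=None keeps the orientation; velocity is the mean speed in mm/s.
- bot.move_joints(angles): joint-space move.
- bot.move_gripper(opening, force=None): finger opening in mm; force is the grip in N (None keeps the last); returns when the fingers have stopped.
- bot.pause(seconds).
- bot.solve_ik(position, orientation): joint angles nearest the present ones, or None.
- bot.read_state(): the state.
- bot.camera(name): name is "side" or "top"; returns the picture (480x640x3 uint8, red, green, blue); there is no depth.
- bot.get_calibration(name): a dict with "fx", "fy", "cx", "cy" (pixels), "distortion" ([k1, k2, p1, p2, k3] as OpenCV has them; the pictures are not rectified), "view" (4x4, takes a point from world to camera coordinates). Camera axes: x right, y up, looking along -z (the intrinsics and any distortion apply to the point x, -y, -z); pixel columns grow to the right and rows downward; lengths in mm; the calibration is good to about 2 mm. A picture is of the moment at which its call begins. get_calibration takes no time and is no camera call.
A pose or a line that the arm cannot do raises bot.Unreachable and nothing moves.
- bot.close_job(): hands the job in, once; it reports no verdict.
The state is a dict: "t": time; "joint_pos": joint angles; "qvel": joint speeds; "tau": joint torques, N m; "tcp_pos": TCP position; "eef_rot": TCP orientation; "contact_force": force on the tool from outside, world axes, zero at the start; "moment": the same for the moment, N m; "width": finger opening in mm.
Only numpy, scipy, OpenCV 4.12 (cv2) and the standard library are available. Lean on these libraries where they do the work, as an engineer would, in place of code of your own. Each camera call takes 0.05 s, during which the arm holds its last target. There are 200 camera calls.

TASK

Get the engine bench ready for a run: hang every dial gauge that stands on the bench from the gauge bar, each on a hook of its own and with its graduated dial facing outward, away from the bar. Only when all of them hang there, take the key out of its wooden rest, push it fully into the key switch, turn it clockwise to on, and leave it in. Leave the other things on the bench where they are.

Things in the scene. Friction and masses are not known exactly. Their poses are not given: they have to be found in the camera images.
- gauge1_center (a point): Dial gauge 1, or None if absent (2 or 3 alike are present). Stands loose, 194 mm tall, 0.4 kg: foot 80 (x) x 90 (y) x 12 mm; upright plate 6 mm thick (x), 80 mm wide (y); on top a black gripping tab 10 mm thick (x), 40 mm wide (y), 148 to 194 mm up. The graduated dial, 70 mm round, stands 14 mm proud of the plate's own -x side; +x is plain. This point: 97 mm above its underside, on the plate's centre; z up.
- gauge1_eye (a point): Gauge 1's hanging window goes right through the plate, 40 mm wide, from 98 to 140 mm above the gauge's underside. This point: the middle of its top edge (140 mm up, 6 mm thick), which rests on the hook. Axes as the gauge's.
- gauge2_center (a point): Dial gauge 2, or None if absent (2 or 3 alike are present). Stands loose, 194 mm tall, 0.4 kg: foot 80 (x) x 90 (y) x 12 mm; upright plate 6 mm thick (x), 80 mm wide (y); on top a black gripping tab 10 mm thick (x), 40 mm wide (y), 148 to 194 mm up. The graduated dial, 70 mm round, stands 14 mm proud of the plate's own -x side; +x is plain. This point: 97 mm above its underside, on the plate's centre; z up.
- gauge2_eye (a point): Gauge 2's hanging window goes right through the plate, 40 mm wide, from 98 to 140 mm above the gauge's underside. This point: the middle of its top edge (140 mm up, 6 mm thick), which rests on the hook. Axes as the gauge's.
- gauge3_center (a point): Dial gauge 3, or None if absent (2 or 3 alike are present). Stands loose, 194 mm tall, 0.4 kg: foot 80 (x) x 90 (y) x 12 mm; upright plate 6 mm thick (x), 80 mm wide (y); on top a black gripping tab 10 mm thick (x), 40 mm wide (y), 148 to 194 mm up. The graduated dial, 70 mm round, stands 14 mm proud of the plate's own -x side; +x is plain. This point: 97 mm above its underside, on the plate's centre; z up.
- gauge3_eye (a point): Gauge 3's hanging window goes right through the plate, 40 mm wide, from 98 to 140 mm above the gauge's underside. This point: the middle of its top edge (140 mm up, 6 mm thick), which rests on the hook. Axes as the gauge's.
- hook1 (a point): Hook 1 of 3 on the gauge bar, 120 mm apart, 1 at the +y end. Own -x points outward along the hook, z up. Level flat arm 20 mm wide, 7 mm thick, its top about 215 mm above the bench. This point: on top of the arm; its free seat runs 50 mm inward (+x) to the bar's face and 30 mm outward to an end upstand. The bar's top is 2 mm below the arm's top; posts stand 190 mm from the middle hook; nothing is higher.
- hook1_tip (a point): Top of the end upstand of hook 1: 6 mm thick, 20 mm wide, 33 mm outward (-x) of the hook point, 13 mm above it.
- hook2 (a point): Hook 2 of 3 on the gauge bar, 120 mm apart, 1 at the +y end. Own -x points outward along the hook, z up. Level flat arm 20 mm wide, 7 mm thick, its top about 215 mm above the bench. This point: on top of the arm; its free seat runs 50 mm inward (+x) to the bar's face and 30 mm outward to an end upstand. The bar's top is 2 mm below the arm's top; posts stand 190 mm from the middle hook; nothing is higher.
- hook2_tip (a point): Top of the end upstand of hook 2: 6 mm thick, 20 mm wide, 33 mm outward (-x) of the hook point, 13 mm above it.
- hook3 (a point): Hook 3 of 3 on the gauge bar, 120 mm apart, 1 at the +y end. Own -x points outward along the hook, z up. Level flat arm 20 mm wide, 7 mm thick, its top about 215 mm above the bench. This point: on top of the arm; its free seat runs 50 mm inward (+x) to the bar's face and 30 mm outward to an end upstand. The bar's top is 2 mm below the arm's top; posts stand 190 mm from the middle hook; nothing is higher.
- hook3_tip (a point): Top of the end upstand of hook 3: 6 mm thick, 20 mm wide, 33 mm outward (-x) of the hook point, 13 mm above it.
- key_center (a point): The loose key, 80 mm tall, 90 g, upright, blade down in the slot of a low wooden rest (70 x 50 x 42 mm, fixed). Flat black bow 56 mm wide (x), 10 mm thick (y), 46 mm tall, over a brass blade 22 mm wide (x), 8 mm thick (y), 34 mm long, tapered in its last 6 mm; alike both ways round. This point: the key's middle, 40 mm above the blade's end; z from blade to bow.
- key_shoulder (a point): On the key: centre of the bow's lower edge, 34 mm above the blade's end. It lies on the rest's top at the start (42 mm above the bench), and on the switch's face when the key is fully in. Axes as the key's.
- keyway (a point): Mouth of the key switch's slot, in the middle of its square steel turning part (46 mm), level with the top of its grey console (130 x 130 x 60 mm, fixed). The slot goes straight down: 24.5 mm along this point's x, 10.5 mm along its y, 37 mm deep, mouth bevelled 3 mm. This frame turns with the switch.
- switch (a joint): Turn of the key switch in rad: near 0 off, 1.3 on (the stop, at the white mark), clockwise seen from above. Friction 0.06 N m; stays where it is left. The key has about 0.1 rad of play in the slot.
- piston: An aluminium piston, 66 mm across, 60 mm tall; not part of the job, to be left alone. Origin at the middle of its underside.
- spray: A spray can, 56 mm across, 170 mm tall; not part of the job, to be left alone. Origin at the middle of its underside.
- jar: An amber glass jar, 66 mm across, 100 mm tall; not part of the job, to be left alone. Origin at the middle of its underside.
- tin: An open steel tin, 72 mm across, 55 mm tall; not part of the job, to be left alone. Origin at the middle of its underside.
- bearing: A bearing ring lying under the gauge bar, 72 mm across, 18 mm tall; not part of the job, to be left alone. Origin at the middle of its underside.
Mind the look-alikes: they are no part of the job. Leave any red look-alike of the part that bears gauge1_center alone. Of the things shaped like the part that bears key_center, the black one is meant.

How it is judged (in metres and radians):
On the way, in this order (a step that is already met when the one before it is completed fails the run):
1. every gauge hangs on its own hook, dial outward (((horizontal distance between gauge1_eye and hook1 below 0.052 m and z of gauge1_eye in the frame of hook1 between -0.008 and 0.012 m and x of gauge1_eye in the frame of hook1 above -0.033 m and angle between the x axis of gauge1_eye and the x axis of hook1, either way round below 0.75 rad and x of hook1_tip in the frame of gauge1_eye below -0.003 m) or (horizontal distance between gauge1_eye and hook2 below 0.052 m and z of gauge1_eye in the frame of hook2 between -0.008 and 0.012 m and x of gauge1_eye in the frame of hook2 above -0.033 m and angle between the x axis of gauge1_eye and the x axis of hook2, either way round below 0.75 rad and x of hook2_tip in the frame of gauge1_eye below -0.003 m) or (horizontal distance between gauge1_eye and hook3 below 0.052 m and z of gauge1_eye in the frame of hook3 between -0.008 and 0.012 m and x of gauge1_eye in the frame of hook3 above -0.033 m and angle between the x axis of gauge1_eye and the x axis of hook3, either way round below 0.75 rad and x of hook3_tip in the frame of gauge1_eye below -0.003 m)) and ((horizontal distance between gauge2_eye and hook1 below 0.052 m and z of gauge2_eye in the frame of hook1 between -0.008 and 0.012 m and x of gauge2_eye in the frame of hook1 above -0.033 m and angle between the x axis of gauge2_eye and the x axis of hook1, either way round below 0.75 rad and x of hook1_tip in the frame of gauge2_eye below -0.003 m) or (horizontal distance between gauge2_eye and hook2 below 0.052 m and z of gauge2_eye in the frame of hook2 between -0.008 and 0.012 m and x of gauge2_eye in the frame of hook2 above -0.033 m and angle between the x axis of gauge2_eye and the x axis of hook2, either way round below 0.75 rad and x of hook2_tip in the frame of gauge2_eye below -0.003 m) or (horizontal distance between gauge2_eye and hook3 below 0.052 m and z of gauge2_eye in the frame of hook3 between -0.008 and 0.012 m and x of gauge2_eye in the frame of hook3 above -0.033 m and angle between the x axis of gauge2_eye and the x axis of hook3, either way round below 0.75 rad and x of hook3_tip in the frame of gauge2_eye below -0.003 m)) and ((horizontal distance between gauge3_eye and hook1 below 0.052 m and z of gauge3_eye in the frame of hook1 between -0.008 and 0.012 m and x of gauge3_eye in the frame of hook1 above -0.033 m and angle between the x axis of gauge3_eye and the x axis of hook1, either way round below 0.75 rad and x of hook1_tip in the frame of gauge3_eye below -0.003 m) or (horizontal distance between gauge3_eye and hook2 below 0.052 m and z of gauge3_eye in the frame of hook2 between -0.008 and 0.012 m and x of gauge3_eye in the frame of hook2 above -0.033 m and angle between the x axis of gauge3_eye and the x axis of hook2, either way round below 0.75 rad and x of hook2_tip in the frame of gauge3_eye below -0.003 m) or (horizontal distance between gauge3_eye and hook3 below 0.052 m and z of gauge3_eye in the frame of hook3 between -0.008 and 0.012 m and x of gauge3_eye in the frame of hook3 above -0.033 m and angle between the x axis of gauge3_eye and the x axis of hook3, either way round below 0.75 rad and x of hook3_tip in the frame of gauge3_eye below -0.003 m)) and distance between gauge1_eye and gauge2_eye above 0.06 m and distance between each of gauge1_eye, gauge2_eye and gauge3_eye above 0.06 m), for 0.3 s.
2. the key is fully in the switch, which is still off (horizontal distance between key_shoulder and keyway below 0.006 m and z of key_shoulder in the frame of keyway between -0.005 and 0.005 m and angle between key_center's own z axis and vertical below 0.2 rad and value of joint switch below 0.6 rad), for 0.2 s.
3. the key has turned the switch to on (horizontal distance between key_shoulder and keyway below 0.006 m and z of key_shoulder in the frame of keyway between -0.005 and 0.005 m and angle between key_center's own z axis and vertical below 0.2 rad and value of joint switch above 1.1 rad), for 0.2 s.
At the end, for the whole second after the job is handed in: Each gauge present hangs by its window on its own hook (eye at most 52 mm along, 12 mm above the hook point), plate within 0.75 rad of the bar, dial outward; the key is fully in (shoulder within 5 mm of the face, upright within 0.2 rad) and the switch is beyond 1.1 rad (all of step 1 and all of step 3); the robot touches nothing.
It fails at once if a bystander on the bench is knocked more than 8 cm aside (distance of any of piston, spray, jar, tin, bearing from where it was at the start of the episode above 0.08 m).
It fails at once if a standing bystander is knocked over (angle between any of piston, spray, jar, tin's own z axis and vertical above 0.8 rad).
Of gauge1, gauge2, gauge3 only 2 to 3 are there at a start; the rules pass over those that are not, and their reading is None.
At some moment in a run one of gauge1, gauge2, gauge3 may be knocked a few centimetres aside while the robot is not near it.
It also fails if it takes over 210 s, if anything falls off the work surface, if the arm or the gripper's body presses on something with over 40 N, if the wrist force passes 120 N, or if a joint passes its speed limit or range.

## Working session

There is one attempt and no reset: what is moved stays moved. The work goes in short steps, each a Python script; the robot and the scene stay as the last script left them, time stands still between calls to the robot, and variables do not carry over. Pictures are saved under pics/ and viewed, about 12 in all and at most 16, crops included, and the job is handed in when it is done.

```bash
mkdir -p pics; ls
python3 - <<'E'
from plant import bot
import cv2
for n in("side","top"):
    cv2.imwrite(f"pics/{n}0.png",bot.camera(n)[:,:,::-1])
    c=bot.get_calibration(n); print(n,c)
print(bot.read_state())
E
```

```text
pics
side {'fx': 462.53641487577937, 'fy': 462.53641487577937, 'cx': 320.41021091546094, 'cy': 236.03262283110413, 'distortion': array([0.00157078, 0.        , 0.        , 0.        , 0.        ]), 'view': array([[-9.66688423e-01, -2.55886036e-01, -5.98572649e-03,
         5.48411261e+02],
       [ 1.64492678e-01, -6.38999012e-01,  7.51413616e-01,
        -1.57568016e+02],
       [-1.96101125e-01,  7.25398235e-01,  6.59804326e-01,
        -1.20772913e+03],
       [ 0.00000000e+00,  0.00000000e+00,  0.00000000e+00,
         1.00000000e+00]])}
top {'fx': 464.9271823848134, 'fy': 464.9271823848134, 'cx': 321.41832806886225, 'cy': 241.53731281185557, 'distortion': array([-0.04904577,  0.        ,  0.        ,  0.        ,  0.        ]), 'view': array([[-5.32968457e-03, -9.99956836e-01, -7.61049461e-03,
         7.44983398e+01],
       [ 9.82571053e-01, -6.65087014e-03,  1.85768384e-01,
        -5.71767080e+02],
       [-1.85810982e-01, -6.48776481e-03,  9.82564088e-01,
        -1.06037610e+03],
       [ 0.00000000e+00,  0.00000000e+00,  0.00000000e+00,
         1.00000000e+00]])}
{'t': 0.1, 'joint_pos': array([ 1.62211173e+00,  3.59283827e-01,  1.11639840e-02, -3.16489555e-04,
       -1.22409671e+00, -2.88078147e-01]), 'qvel': array([-2.55383549e-04, -9.43855261e-06,  2.78322821e-03,  4.61622863e-04,
        3.67168525e-05,  2.51268512e-04]), 'tau': array([-2.18718931e-03, -5.84167564e+01,  2.93749917e+01,  7.01550141e+00,
        1.01355326e-02, -5.56692817e-05]), 'tcp_pos': array([158.26102496, 655.73943633, 225.74115083]), 'eef_rot': array([ 9.92994479e-01, -1.18158534e-01, -2.67273370e-05,  7.25041009e-04]), 'contact_force': array([0.20445942, 0.19543689, 0.85498125]), 'moment': array([-0.04353443, -0.0708154 ,  0.00421431]), 'width': 87.70257002681345}
```

View pics/side0.png

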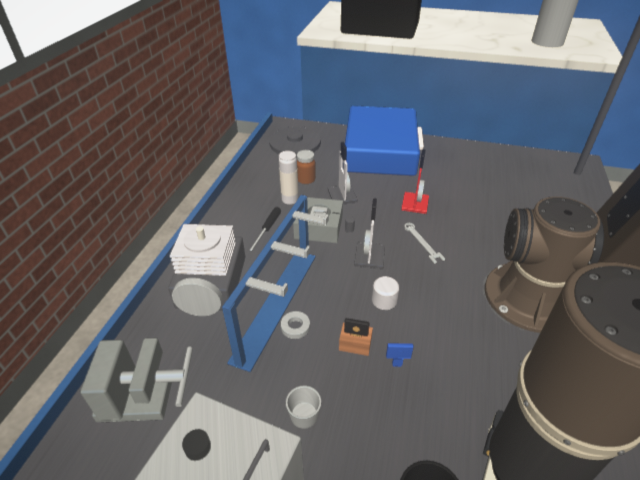

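View pics/top0.png

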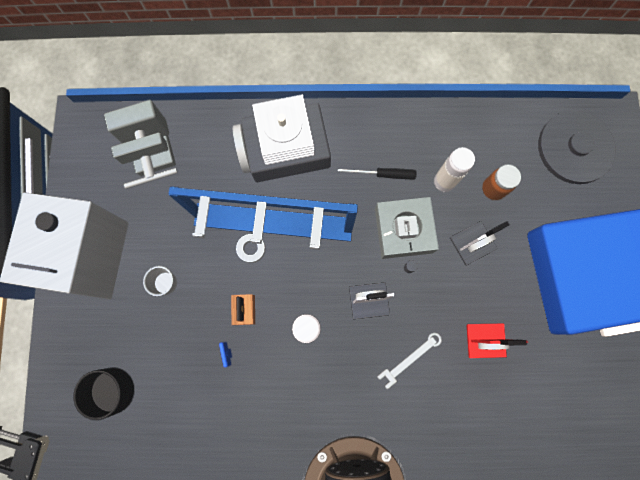

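The side view shows two gauges, at about (345,180) and (368,240), plus the red look-alike at (416,195). The bar with its hooks is at (270,270), the switch at (320,215), the key in its rest at (355,335), and the blue key at (400,352). The top view agrees: gauges at (480,240) and (370,297), hooks near (200,235), (258,240) and (315,245), keyway at (407,226), key at (242,308).

Run:
```python
import cv2
a=cv2.imread("pics/top0.png"); s=cv2.imread("pics/side0.png")
cv2.imwrite("pics/tc1.png",cv2.resize(a[180:330,340:520],None,fx=4.4,fy=4,interpolation=cv2.INTER_CUBIC)[:600])
cv2.imwrite("pics/tc2.png",cv2.resize(a[180:330,160:360],None,fx=4,fy=4,interpolation=cv2.INTER_CUBIC))
cv2.imwrite("pics/sc1.png",cv2.resize(s[135:275,280:440],None,fx=4,fy=4,interpolation=cv2.INTER_CUBIC))
```

```text
(no output)
```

View pics/tc1.png

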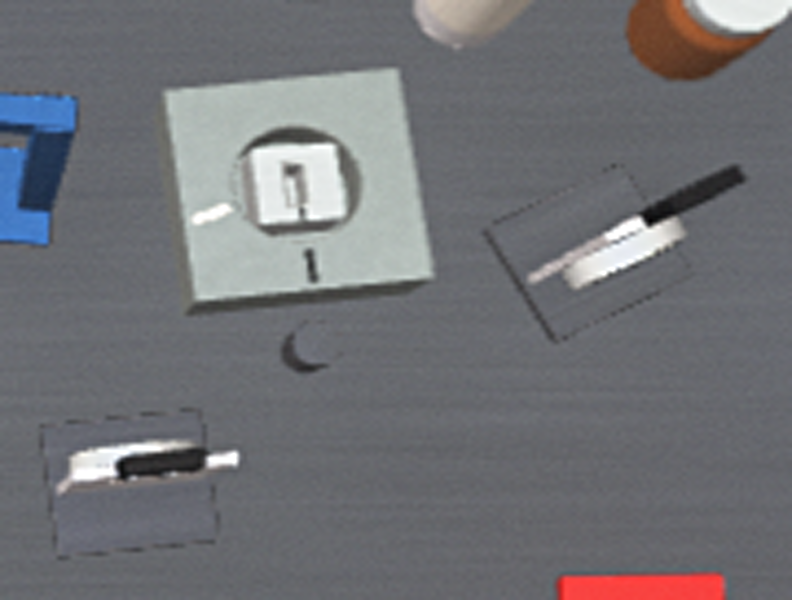

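View pics/tc2.png

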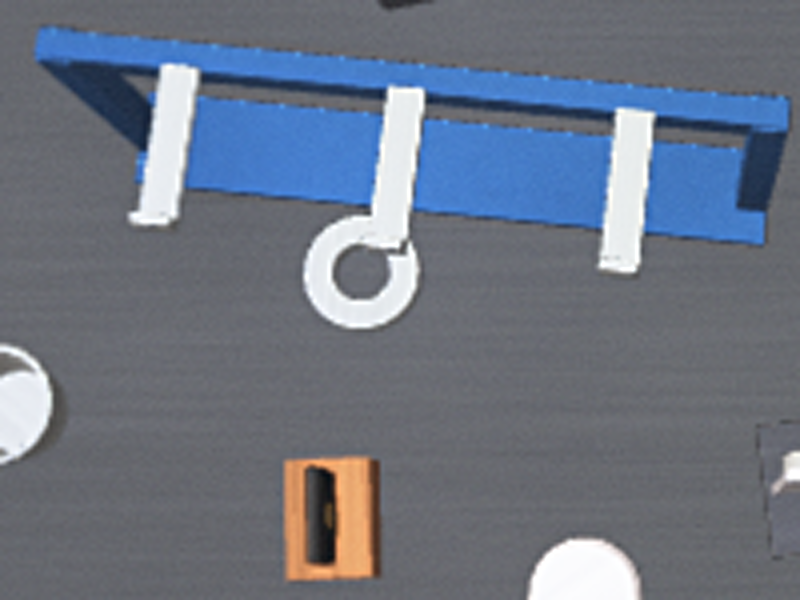

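View pics/sc1.png

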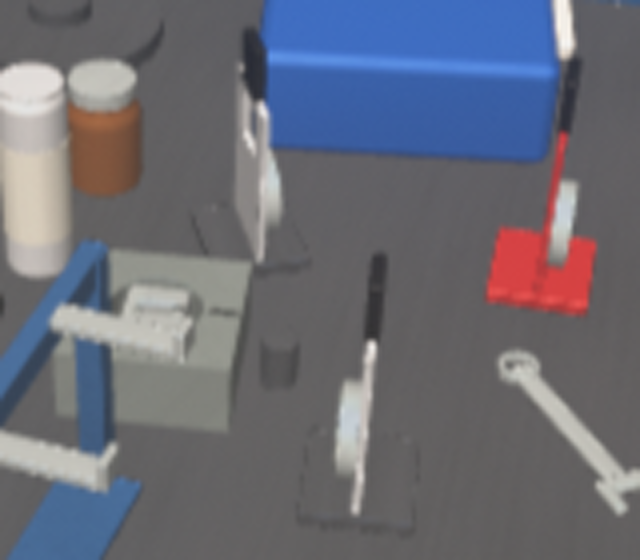

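The crops show both gauge feet, the console with its slot along world x, the hook upstands and the key's bow. Gauge A at crop (130,480) has its dial facing up in the image (+x). Gauge B at (590,250) has its dial facing down and right. Next I turn these pixels into positions.

```bash
cat > h.py <<'E'
import numpy as np,cv2
from scipy.optimize import least_squares
from scipy.spatial.transform import Rotation as R
from plant import bot
def cal(n):
    c=bot.get_calibration(n); K=np.array([[c['fx'],0,c['cx']],[0,c['fy'],c['cy']],[0,0,1.]])
    return K,np.array(c['distortion'],float),np.array(c['view'])
def ray(n,uv,z):
    K,d,V=cal(n); p=cv2.undistortPoints(np.array(uv,float).reshape(-1,1,2),K,d).reshape(-1,2)
    D=np.c_[p[:,0],-p[:,1],-np.ones(len(p))]@V[:3,:3]; C=-V[:3,:3].T@V[:3,3]
    return C+D*((z-C[2])/D[:,2])[:,None]
def proj(n,P):
    K,d,V=cal(n); P=np.atleast_2d(P)@V[:3,:3].T+V[:3,3]
    return cv2.projectPoints(P*[1,-1,-1],np.zeros(3),np.zeros(3),K,d)[0].reshape(-1,2)
def rect(P,a,b,yaw0):
    "fit a x b rectangle (x,y sides) to corners in any order; -> x,y,yaw,rms"
    P=P[:,:2]
    def f(q):
        c,s=np.cos(q[2]),np.sin(q[2]); M=np.array([[c,-s],[s,c]])
        Q=np.array([[a,b],[a,-b],[-a,-b],[-a,b]])/2@M.T+q[:2]
        d=np.linalg.norm(P[:,None]-Q[None],axis=2); return (P-Q[d.argmin(1)]).ravel()
    r=least_squares(f,[*P.mean(0),yaw0]); return r.x,np.sqrt(np.mean(r.fun**2)*2)
def quat(psi):  # tool down; jaw (y) axis along world direction psi
    y=np.array([np.cos(psi),np.sin(psi),0]);z=np.array([0,0,-1.])
    return R.from_matrix(np.c_[np.cross(y,z),y,z]).as_quat()
E
python3 - <<'E'
from h import *
t1=lambda p:[(340+u/4.4,180+v/4) for u,v in p]
t2=lambda p:[(160+u/4,180+v/4) for u,v in p]
A=ray("top",t1([(40,425),(200,410),(217,542),(58,557)]),12); print("A",A.round(0).tolist(),rect(A,80,90,np.pi))
B=ray("top",t1([(485,232),(622,163),(692,268),(558,342)]),12); print("B",B.round(0).tolist(),rect(B,80,90,.5))
C=ray("top",t1([(163,92),(400,68),(433,275),(188,300)]),60); print("console",C.round(0).tolist(),rect(C,130,130,0))
S=ray("top",t1([(282,163),(305,163),(309,215),(287,210)]),60); print("slot",S.round(1).tolist(),S.mean(0))
T=ray("top",t1([(245,152),(338,143),(347,217),(255,226)]),60); print("turn",T.round(1).tolist(),rect(T,46,46,0))
r=ray("top",t2([(285,460),(378,458),(380,578),(286,580)]),42); print("rest",rect(r,70,50,0),rect(r,50,70,0))
k=ray("top",t2([(305,466),(332,466),(335,563),(308,563)]),88); print("key",k.round(1).tolist(),k.mean(0))
h=ray("top",t2([(153,215),(388,239),(618,261)]),228); print("tips",h.round(1).tolist(),np.diff(h,axis=0))
a=ray("top",t2([(180,68),(405,90),(635,112)]),215); print("armin",a.round(1).tolist())
s=ray("side",[(280+185/4,135+325/4),(280+112/4,135+450/4)],228);print("side tips3,2",s.round(1))
E
```

```text
A [[468.0, 4.0, 12.0], [477.0, -85.0, 12.0], [397.0, -92.0, 12.0], [389.0, -4.0, 12.0]] (array([432.76957925, -44.22558332,   3.23792504]), np.float64(0.7559906746074787))
B [[587.0, -250.0, 12.0], [631.0, -332.0, 12.0], [563.0, -367.0, 12.0], [517.0, -288.0, 12.0]] (array([ 5.74583735e+02, -3.09130694e+02,  4.99522201e-01]), np.float64(1.8833211651867983))
console [[665.0, -64.0, 60.0], [679.0, -196.0, 60.0], [552.0, -207.0, 60.0], [538.0, -74.0, 60.0]] (array([ 6.08449821e+02, -1.35313115e+02,  9.56269618e-02]), np.float64(2.1430786558970056))
slot [[620.6, -128.0, 60.0], [620.5, -140.6, 60.0], [588.6, -141.5, 60.0], [591.7, -129.6, 60.0]] [ 605.32411895 -134.94072966   60.        ]
turn [[627.5, -108.0, 60.0], [632.7, -159.2, 60.0], [587.2, -162.1, 60.0], [582.1, -111.8, 60.0]] (array([ 6.07368667e+02, -1.35314957e+02,  8.87406028e-02]), np.float64(2.57417062066753))
rest (array([4.11648621e+02, 2.57410039e+02, 2.96510396e-02]), np.float64(2.7935276880700943)) (array([4.11648621e+02, 2.57410039e+02, 2.66411681e-02]), np.float64(12.556194841961307))
key [[439.6, 265.6, 88.0], [439.5, 250.2, 88.0], [384.9, 247.2, 88.0], [384.9, 262.5, 88.0]] [412.21558847 256.3795197   88.        ]
tips [[557.1, 320.2, 228.0], [543.8, 200.1, 228.0], [531.8, 83.9, 228.0]] [[ -13.25023549 -120.15958915    0.        ]
 [ -12.06739143 -116.20192418    0.        ]]
armin [[638.3, 313.2, 215.0], [625.3, 194.8, 215.0], [612.5, 75.1, 215.0]]
side tips3,2 [[529.3  84.1 228. ]
 [541.1 200.3 228. ]]
```

Sizes, spacing and heights agree: the feet fit 80x90 to 1–2 mm, the hooks are about 120 mm apart, and the side view puts the tips within 3 mm. Next I check IK and wrist range.

```bash
cat >> h.py <<'E'
HY=-0.1; HX=np.array([np.cos(HY),np.sin(HY),0])
HOOK={1:np.array([589.5,317,215]),2:np.array([577,197.5,215]),3:np.array([564.5,81,215])}
GA=(432.8,-44.2,3.238-2*np.pi); GB=(574.6,-309.1,.4995)
def pos(x,y,z): return np.array([x,y,z],float)
E
python3 - <<'E'
from h import *
t1=lambda p:[(340+u/4.4,180+v/4) for u,v in p]
print("tabA top",ray("top",t1([(117,460),(207,450)]),194),"tabB",ray("top",t1([(690,195),(740,170)]),194))
for n,p in(("side",GA),("side",GB)):
    print(proj("side",[p[0],p[1],194]),proj("side",[p[0],p[1],12]),proj("top",[p[0],p[1],194]))
for g,h in((GA,3),(GB,1)):
  for k in(-1,0,1,2):
    for nm,p,y in(("pick",pos(g[0],g[1],250),g[2]),("pre",HOOK[h]-90*HX+[0,0,46],HY),("at",HOOK[h]+[0,0,46],HY)):
        q=bot.solve_ik(p,quat(y+k*np.pi)); print(h,k,nm,None if q is None else np.round(q,2))
print("key",np.round(bot.solve_ik(pos(412,256.5,54),quat(np.pi/2)),2))
for y in(.09,.09-1.4): 
  for k in (0,1):print(np.round(bot.solve_ik(pos(607,-135,74),quat(y+np.pi/2+k*np.pi)),2))
E
```

```text
tabA top [[433.75502377 -21.71711186 194.        ]
 [438.55856844 -63.74513653 194.        ]] tabB [[ 570.65484956 -300.06264969  194.        ]
 [ 584.04131289 -325.44993461  194.        ]]
[[374.59351546 202.15587745]] [[370.03432377 253.28565634]] [[377.58553565 295.38965578]]
[[343.55613288 144.52733174]] [[342.07430041 192.84538257]] [[500.90410588 226.89935457]]
3 -1 pick [ 0.35 -0.07 -0.45  0.   -1.19  2.88]
3 -1 pre [ 0.6   0.02 -0.34  0.   -1.22 -0.7 ]
3 -1 at [ 0.49  0.17 -0.17  0.   -1.23 -0.59]
3 0 pick [ 0.35 -0.07 -0.45  0.   -1.19 -0.26]
3 0 pre [ 0.6   0.02 -0.34  0.   -1.22  2.45]
3 0 at [ 0.49  0.17 -0.17  0.   -1.23  2.56]
3 1 pick [ 0.35 -0.07 -0.45  0.   -1.19  2.88]
3 1 pre [ 0.6   0.02 -0.34  0.   -1.22 -0.7 ]
3 1 at [ 0.49  0.17 -0.17  0.   -1.23 -0.59]
3 2 pick [ 0.35 -0.07 -0.45  0.   -1.19 -0.26]
3 2 pre [ 0.6   0.02 -0.34  0.   -1.22  2.45]
3 2 at [ 0.49  0.17 -0.17  0.   -1.23  2.56]
1 -1 pick [-0.2   0.31 -0.01  0.   -1.26  0.69]
1 -1 pre [ 0.9   0.21 -0.11  0.   -1.25 -1.  ]
1 -1 at [ 0.78  0.33  0.05  0.   -1.29 -0.88]
1 0 pick [-0.2   0.31 -0.01  0.   -1.26 -2.45]
1 0 pre [ 0.9   0.21 -0.11  0.   -1.25  2.14]
1 0 at [ 0.78  0.33  0.05  0.   -1.29  2.26]
1 1 pick [-0.2   0.31 -0.01  0.   -1.26  0.69]
1 1 pre [ 0.9   0.21 -0.11  0.   -1.25 -1.  ]
1 1 at [ 0.78  0.33  0.05  0.   -1.29 -0.88]
1 2 pick [-0.2   0.31 -0.01  0.   -1.26 -2.45]
1 2 pre [ 0.9   0.21 -0.11  0.   -1.25  2.14]
1 2 at [ 0.78  0.33  0.05  0.   -1.29  2.26]
key [ 0.96  0.24 -0.62 -0.   -0.71 -2.53]
[ 0.09  0.41 -0.3   0.   -0.87 -1.58]
[ 0.09  0.41 -0.3   0.   -0.87  1.57]
[ 0.09  0.41 -0.3   0.   -0.87 -2.98]
[ 0.09  0.41 -0.3   0.   -0.87  0.17]
```

```bash
cat >> h.py <<'E'
def st(m=""):
    s=bot.read_state(); print(m,"t%.1f"%s['t'],s['tcp_pos'].round(1),"w%.1f"%s['width'],"F",s['contact_force'].round(1),"q6 %.2f"%s['joint_pos'][5]); return s
GT=162  # TCP height above gauge underside
def pick(g,k):
    q=quat(g[2]+k*np.pi)
    bot.move_gripper(80); bot.move_ptp(pos(g[0],g[1],300),q)
    bot.line_to(pos(g[0],g[1],GT),120); st("down"); bot.move_gripper(0,35); s=st("grip")
    bot.line_to(pos(g[0],g[1],GT+101),120); st("lift")
def hang(h,k,via=()):
    q=quat(HY+k*np.pi); H=HOOK[h]
    for v in via: bot.move_ptp(pos(*v,GT+101),q)
    P=H-95*HX; P[2]=GT+99; bot.move_ptp(P,q); st("pre")
def hang2(h):
    P=HOOK[h].copy(); P[2]=GT+99; bot.line_to(P,80); st("over")
    P[2]=GT+77; bot.line_to(P,40); st("seat")
    for dz in(1,2,3,4,5):
        if bot.read_state()['contact_force'][2]>1: break
        bot.line_to(P-[0,0,dz],20); st(str(dz))
E
python3 - <<'E'
from h import *
s=bot.read_state(); bot.line_to(pos(158,640,330))
pick(GA,0); hang(3,0)
for n in("side","top"): cv2.imwrite(f"pics/{n}1.png",bot.camera(n)[:,:,::-1])
a=cv2.imread("pics/side1.png")[100:400,200:480]; b=cv2.imread("pics/top1.png")[150:360,320:540]
cv2.imwrite("pics/m1.png",np.hstack([cv2.resize(a,(400,428)),cv2.resize(b,(400,428))]))
E
```

```text
down t5.3 [433.3 -44.1 162.6] w80.1 F [-0.7 -0.4  0.5] q6 -0.26
grip t6.4 [432.6 -44.2 161.8] w9.7 F [ 0.4  0.5 -2.2] q6 -0.26
lift t7.4 [432.2 -44.2 262.1] w9.7 F [ 0.4  0.1 -4.8] q6 -0.26
pre t9.7 [469.9  90.4 260.9] w10.2 F [ 0.4 -0.8 -3. ] q6 2.44
```

View pics/m1.png

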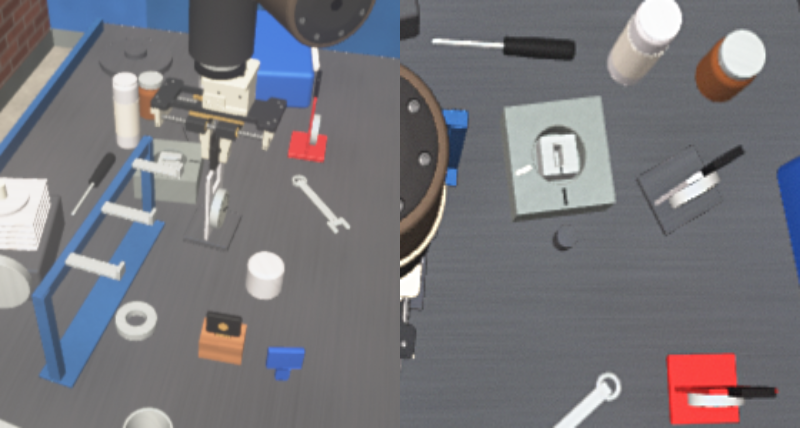

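The gauge is held upright with its dial facing outward, in front of hook 3. Gauge B has not moved. Carrying on with the hanging.

Run:
```python
from h import *
hang2(3)
bot.move_gripper(40); st("open")
p=bot.read_state()['tcp_pos']; bot.line_to(pos(p[0],p[1],340),100); bot.move_ptp(pos(430,-60,340),quat(GB[2]+np.pi))
for n in("side","top"): cv2.imwrite(f"pics/{n}2.png",bot.camera(n)[:,:,::-1])
a=cv2.imread("pics/side2.png")[100:400,200:480]; b=cv2.imread("pics/top2.png")[150:360,240:540]
cv2.imwrite("pics/m2.png",np.hstack([cv2.resize(a,(400,428)),cv2.resize(b,(400,280)) if 0 else cv2.copyMakeBorder(cv2.resize(b,(400,280)),0,148,0,0,0)]))
```

```text
over t11.1 [564.1  81.  261.2] w9.6 F [ 0.5 -0.1 -3.1] q6 2.56
seat t11.8 [564.6  81.  239. ] w9.6 F [ 0.1 -0.6 -4.1] q6 2.56
1 t12.1 [564.5  81.  238.1] w9.5 F [ 0.5 -0.4 -2.9] q6 2.56
2 t12.3 [564.5  81.  237. ] w9.8 F [ 0.4 -0.3 -4.7] q6 2.56
3 t12.6 [564.6  81.  236.8] w9.8 F [-3.9 -0.9  3.6] q6 2.56
open t13.3 [564.5  81.  236. ] w40.0 F [ 0.  -0.1 -0.1] q6 2.56
```

View pics/m2.png

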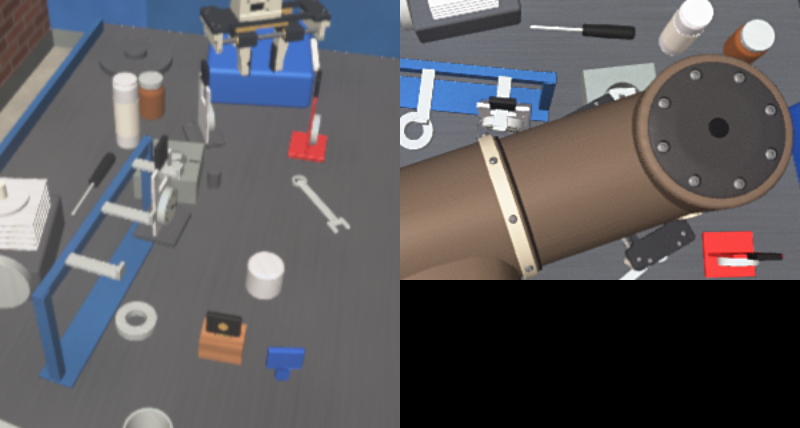

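Gauge A hangs on hook 3. The side view still has gauge B's tab at (343,143), so it has not moved, and I pick it now.

Run:
```python
from h import *
pick(GB,1); hang(1,1,via=[(470,-120),(420,60),(450,250)])
for n in("side",): cv2.imwrite(f"pics/{n}3.png",bot.camera(n)[:,:,::-1])
a=cv2.imread("pics/side3.png")[100:440,160:500]
cv2.imwrite("pics/m3.png",cv2.resize(a,(500,500)))
```

```text
down t19.9 [ 575.1 -309.2  162.9] w79.8 F [ 0.1  0.2 -0. ] q6 0.69
grip t21.0 [ 574.5 -309.   161.8] w9.8 F [ 0.8  0.9 -0.9] q6 0.69
lift t22.0 [ 574.1 -308.8  261.9] w9.9 F [ 0.6 -1.1 -3.4] q6 0.69
pre t24.9 [495.7 325.9 260.1] w10.2 F [-0.7 -0.3 -4.6] q6 -1.01
```

View pics/m3.png

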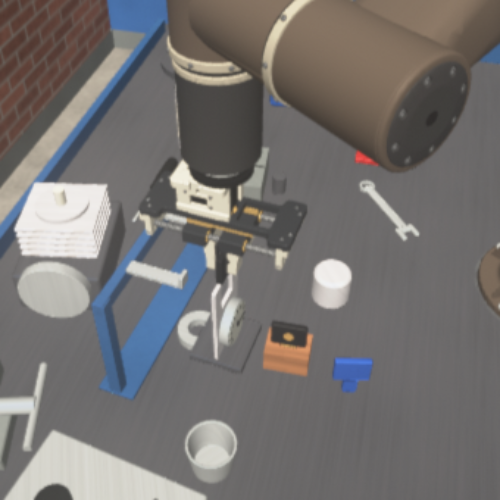

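Gauge B is held in front of hook 1 with its dial outward. Hanging it now, then looking again.

Run:
```python
from h import *
hang2(1)
bot.move_gripper(40); st("open")
p=bot.read_state()['tcp_pos']; bot.line_to(pos(p[0],p[1],340),100); bot.move_ptp(pos(430,-200,340),quat(np.pi/2))
for n in("side","top"): cv2.imwrite(f"pics/{n}4.png",bot.camera(n)[:,:,::-1])
a=cv2.imread("pics/side4.png")[170:390,210:410]; b=cv2.imread("pics/top4.png")[170:340,160:460]
cv2.imwrite("pics/m4.png",np.hstack([cv2.resize(a,(300,330)),cv2.copyMakeBorder(cv2.resize(b,(500,283)),0,47,0,0,0)]))
```

```text
over t26.3 [589.1 317.1 261.1] w10.1 F [ 0.1 -0.9 -3.5] q6 -0.88
seat t27.0 [589.6 317.  239. ] w9.6 F [-0.8  0.7 -3.6] q6 -0.88
1 t27.2 [589.6 317.  238.1] w9.9 F [-0.5 -0.1 -3.7] q6 -0.88
2 t27.5 [589.4 316.9 237. ] w10.1 F [-0.2 -0.1 -4.1] q6 -0.88
3 t27.7 [589.6 317.  236.8] w9.7 F [-2.4 -1.1  2.8] q6 -0.88
open t28.5 [589.5 317.  236. ] w39.8 F [-0.5 -0.5  0.4] q6 -0.88
```

View pics/m4.png

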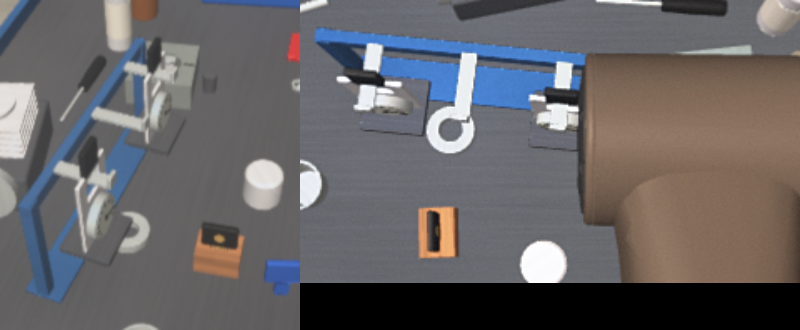

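Both gauges hang with dials outward. Before the key, I check that the white thing by the blue box isn't a third gauge, and I refine the key and slot positions.

Run:
```python
import cv2,numpy as np
t=cv2.imread("pics/top0.png");s=cv2.imread("pics/side0.png");s4=cv2.imread("pics/side4.png")
R=lambda a,f,:cv2.resize(a,(400,300),interpolation=cv2.INTER_CUBIC)
im=np.vstack([np.hstack([R(t[290:365,540:640],4),R(s[95:185,350:470],3)]),np.hstack([R(s4[305:365,325:405],5),R(t[200:260,370:450],5)])])
cv2.imwrite("pics/m5.png",im)
```

```text
(no output)
```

View pics/m5.png

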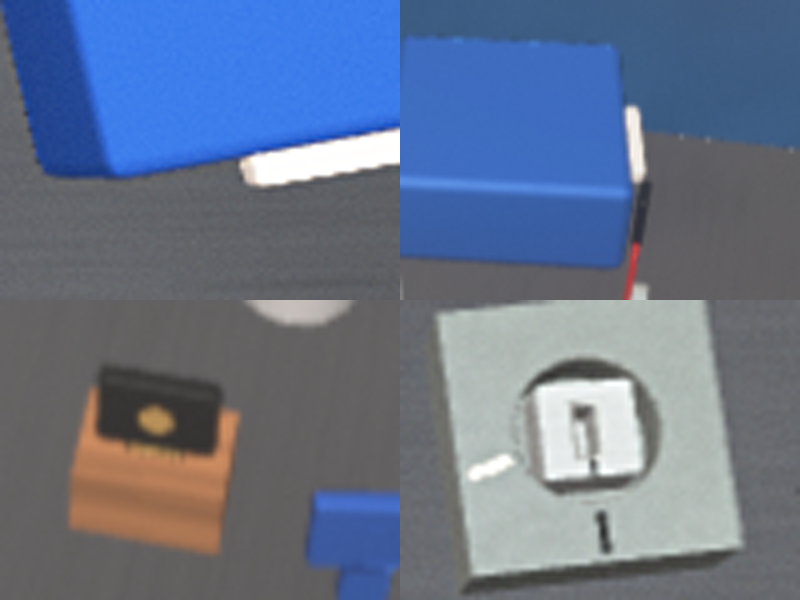

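The white thing is the toolbox's handle, so there are only two gauges. Taking the key now.

```bash
cat >> h.py <<'E'
KW=np.array([607.3,-135.2]); KYAW=.08
E
python3 - <<'E'
from h import *
q=quat(.045+1.5*np.pi)
bot.move_gripper(40); bot.move_ptp(pos(430,100,340),q); bot.move_ptp(pos(412,256.7,200),q); bot.line_to(pos(412,256.7,55),100); st("down")
bot.move_gripper(0,30); st("grip"); bot.line_to(pos(412,256.7,200),80); st("lift")
q=quat(KYAW+1.5*np.pi)
bot.move_ptp(pos(420,0,220),q); bot.move_ptp(pos(540,-130,180),q); bot.line_to(pos(*KW,122),80,ori=q); bot.pause(.3); s=st("above"); print(R.from_quat(s['eef_rot']).as_matrix().round(3))
for n in("side","top"): cv2.imwrite(f"pics/{n}6.png",bot.camera(n)[:,:,::-1])
a=cv2.imread("pics/side6.png")[150:250,260:380]
P=[[*KW,60],[*KW,75]]; print(proj("side",P))
cv2.imwrite("pics/m6.png",cv2.resize(a,None,fx=6,fy=6,interpolation=cv2.INTER_CUBIC))
E
```

```text
down t36.5 [412.3 257.   55.5] w40.0 F [-0.9  0.2  0.8] q6 0.65
grip t37.1 [412.8 260.   55.4] w10.1 F [-3.4 10.1 -4.5] q6 0.65
lift t39.1 [411.9 256.6 199.6] w9.6 F [-0.5 -0.8 -0.6] q6 0.65
above t42.4 [ 607.3 -135.2  122.4] w10.0 F [-0.   0.3 -1.1] q6 1.56
[[ 0.997  0.08   0.001]
 [ 0.08  -0.997  0.   ]
 [ 0.001 -0.    -1.   ]]
[[318.93376455 211.3896683 ]
 [318.89294388 207.42189121]]
```

View pics/m6.png

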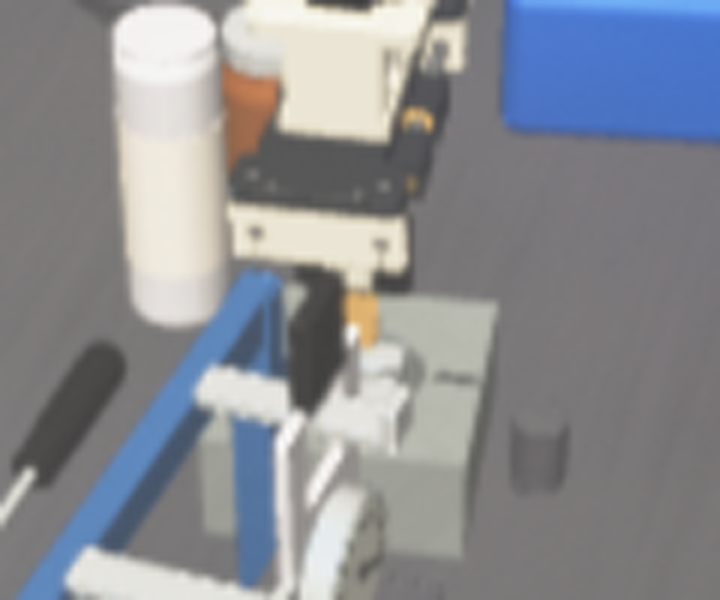

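The key is held above the switch, though the blade is partly hidden behind the hanging gauge. The 10 N side force at the grip suggests the key sat about 3 mm further in +y than I measured. I lower it under force watch, and search if it meets the face.

```bash
cat > ins.py <<'E'
from h import *
def down(xy,z0=112,zmin=73.5,lim=9):
    F0=bot.read_state()['contact_force']; z=z0
    bot.line_to(pos(*xy,z0),40)
    while z>zmin:
        z-=1.5; bot.line_to(pos(*xy,z),25); s=bot.read_state(); f=s['contact_force']-F0
        if np.linalg.norm(f)>lim: break
    print(np.round(xy,1),"z cmd %.1f act %s dF %s"%(z,s['tcp_pos'].round(1),f.round(1))); return z
E
python3 - <<'E'
from ins import *
down(KW); st()
E
```

```text
[ 607.3 -135.2] z cmd 73.0 act [ 607.3 -135.2   72.9] dF [ 2.1 -0.5 -0.1]
 t49.4 [ 607.3 -135.2   72.9] w9.9 F [ 1.9 -0.1 -1.3] q6 1.56
```

It went in without resistance. I push until the shoulder seats, then look.

Run:
```python
from ins import *
down(KW,73,68,7); bot.pause(.4); st()
for n in("side","top"): cv2.imwrite(f"pics/{n}7.png",bot.camera(n)[:,:,::-1])
a=cv2.imread("pics/side7.png")[170:250,260:380]
cv2.imwrite("pics/m7.png",cv2.resize(a,None,fx=6,fy=6,interpolation=cv2.INTER_CUBIC))
```

```text
[ 607.3 -135.2] z cmd 71.5 act [ 607.5 -135.3   72.7] dF [-3.4  0.8  9.3]
 t50.3 [ 607.5 -135.3   72.7] w10.0 F [-3.1  0.9  7.2] q6 1.56
```

View pics/m7.png

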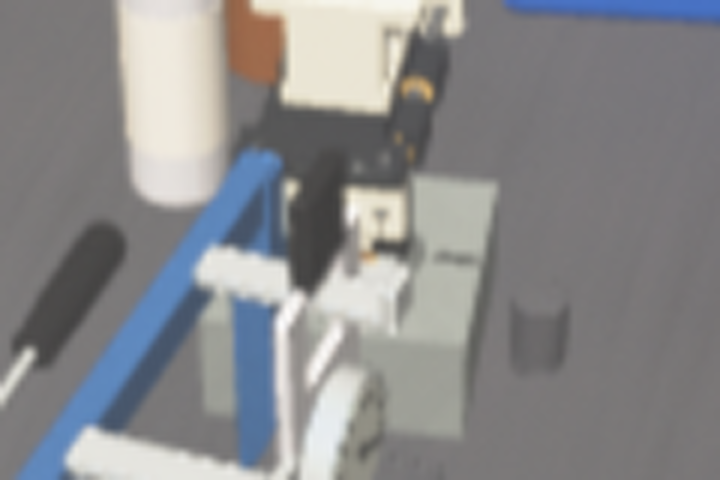

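Contact comes at TCP z 72.7, as predicted for the shoulder on the face (13.5 mm grip offset plus 60), so it is fully in. Turning clockwise now.

Run:
```python
from ins import *
p=pos(*KW,72.6)
for a in np.arange(.1,1.46,.1):
    bot.line_to(p,30,ori=quat(KYAW+1.5*np.pi-a)); s=bot.read_state()
    print("%.1f"%a,s['tcp_pos'].round(1),s['contact_force'].round(1),"m",s['moment'].round(2),"q6 %.2f t%.1f"%(s['joint_pos'][5],s['t']))
    if abs(s['moment'][2])>.5 or np.linalg.norm(s['contact_force'])>25: break
```

```text
0.1 [ 607.5 -135.1   72.8] [0.2 1.1 1.9] m [ 0.6  -0.16 -0.  ] q6 1.46 t50.7
0.2 [ 607.6 -134.9   72.8] [0.  4.5 3.7] m [ 1.54 -0.05  0.01] q6 1.36 t50.9
0.3 [ 607.6 -134.8   72.8] [0.  5.  3.9] m [ 2.1  -0.04  0.01] q6 1.26 t51.2
0.4 [ 607.5 -134.7   72.8] [0.3 6.9 3.6] m [ 2.44 -0.    0.04] q6 1.16 t51.4
0.5 [ 607.6 -134.6   72.8] [-0.   6.3  4.3] m [2.61 0.03 0.08] q6 1.06 t51.7
0.6 [ 607.6 -134.4   72.8] [0.1 6.9 3.7] m [2.87 0.01 0.07] q6 0.96 t51.9
0.7 [ 607.7 -134.3   72.8] [-0.5  7.4  5.1] m [3.08 0.03 0.07] q6 0.86 t52.2
0.8 [ 607.8 -134.2   72.8] [0.8 7.9 4.5] m [ 3.26 -0.07  0.07] q6 0.76 t52.4
0.9 [ 607.8 -134.2   72.8] [0.1 8.5 4.7] m [ 3.43 -0.14 -0.  ] q6 0.66 t52.7
1.0 [ 608.  -134.1   72.9] [0.5 9.7 4. ] m [ 3.57 -0.22  0.01] q6 0.56 t52.9
1.1 [ 608.1 -134.    72.8] [1.1 9.7 4. ] m [ 3.62 -0.38  0.02] q6 0.46 t53.2
1.2 [ 608.2 -134.    72.8] [ 1.5 10.   2.7] m [ 3.57 -0.55  0.05] q6 0.36 t53.4
1.3 [ 608.4 -134.2   72.8] [2.3 7.8 1.7] m [ 3.07 -0.91  0.07] q6 0.26 t53.7
1.4 [ 608.5 -134.3   72.8] [2.2 7.5 2.5] m [ 2.88 -1.06  0.01] q6 0.16 t53.9
```

The stop hasn't been felt yet, so I go a little further.

Run:
```python
from ins import *
p=pos(608,-134.6,72.6)
for a in np.arange(1.44,1.65,.04):
    bot.line_to(p,30,ori=quat(KYAW+1.5*np.pi-a)); bot.pause(.1); s=bot.read_state()
    print("%.2f"%a,s['tcp_pos'].round(1),s['contact_force'].round(1),"m",s['moment'].round(2),"q6 %.2f"%s['joint_pos'][5])
    if abs(s['moment'][2])>.3: break
bot.move_gripper(40); bot.pause(.2); st("open")
bot.line_to(pos(608,-134.6,340),80); bot.move_ptp(pos(330,-330,340),quat(KYAW+1.5*np.pi)); st()
for n in("side","top"): cv2.imwrite(f"pics/{n}8.png",bot.camera(n)[:,:,::-1])
a=cv2.imread("pics/side8.png")[160:310,240:400]; b=cv2.imread("pics/top8.png")[170:290,170:450]; c=b[20:100,195:275]
cv2.imwrite("pics/m8.png",np.vstack([np.hstack([cv2.resize(a,(400,300)),cv2.resize(c,(400,300),interpolation=cv2.INTER_CUBIC)]),cv2.resize(b,(700,300))if 0 else cv2.resize(b,(800,300))]))
```

```text
1.44 [ 608.8 -134.2   72.8] [1.  6.1 3. ] m [ 2.3  -0.75  0.36] q6 0.12
open t55.2 [ 608.  -134.6   72.6] w39.9 F [0.6 0.2 0.6] q6 0.12
 t60.8 [ 329.2 -330.2  340.9] w40.0 F [-0.3 -0.4  0.1] q6 -0.28
```

View pics/m8.png

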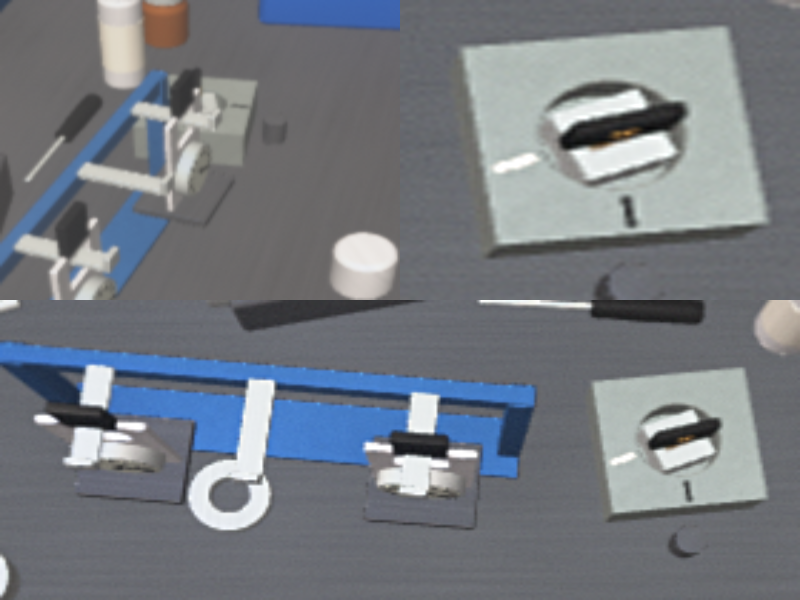

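The key sits in the switch, turned to the white mark. The stop was felt at 0.36 N m, and my pixel estimate of the turn is about 1.35 rad. Both gauges hang on their own hooks with dials outward, and the arm is clear. Handing in.

```bash
python3 -c "
from plant import bot
print(bot.close_job())"
```

```text
the job is handed in; nothing more can be done
None
```

The job is done and handed in at about 61 s on the robot's clock; no verdict is reported.

- **Gauges:** Only two gauges were on the bench. I hung them on hooks 3 and 1, dials outward. The contact force showed each one seating, and the last pictures show both still hanging. Hook 2 is empty, and I left the red look-alike alone.
- **Key:** I pushed the black key into the switch until its shoulder met the face at the expected height. I then turned it clockwise until I felt the stop at about 0.36 N m, and left it in.
- **Turn angle:** The last picture puts the turn at about 1.35 rad, but only roughly, because the key has play in the slot.
- **Disagreements:** When gripped, the key turned out to be about 3 mm off in y from where I had measured it. It still went into the switch freely. A side force of up to 10 N built up during the turn, from a small offset of the grip axis.
- **Bystanders:** The piston, spray can, jar, tin and bearing were never touched in any step. The last pictures show nothing out of place, though I didn't measure their positions again.

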